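# Close a sample canister and vent it

### The job

The screw cap of the steel sample canister has been left loose: screw it clockwise, regripping as often as needed, until it is fully home. Then press the vent plunger in the middle of the cap right down to its stop for about half a second and let it spring back, leaving the cap tight and the other things on the bench where they are.

Things in the scene. Friction and masses are not known exactly. Their poses are not given: they have to be found in the camera images.
- canister: Upright steel canister fixed to the bench on a bolted square base plate (130 x 130 x 8 mm). Body 76 mm in diameter, in a collar 84 mm in diameter up to 30 mm high; shoulder narrows at 85 to 97 mm height to a 42 mm neck with a 46 mm stop flange, upper face 110 mm above the bench. Origin: centre of the plate's underside, on the bench; z up, the cap's axis.
- cap (a joint): Angle (rad) the cap is still unscrewed: 0 fully home on the flange (hard stop), falling as it is turned clockwise seen from above. Starts about 0.7 to 1.1 turns open; cannot come off (thread ends at 8 rad). Thread 6 mm a turn (0.955 mm per rad): the cap sinks as it closes. Resists with about 0.08 N m, stays where it is left.
- cap_grip (a point): Point on the axis of the round ribbed blue plastic cap (50 mm in diameter, 28 mm high), 18 mm above its lower rim and 10 mm below its top face; turns and sinks with the cap. Height above the bench 128 mm when the cap is home. Nothing but the narrower neck lies within 12 mm below the rim when home.
- plunger (a joint): Travel in m of the spring vent plunger: 0 up, 0.008 pressed to its stop. The spring takes 2 N to start and 5 N at the stop, and returns it.
- plunger_top (a point): Centre of the top face of the vent plunger: a steel button 20 mm in diameter, 5 mm thick, on a 10 mm stem in the middle of the cap; its top stands 15 mm above the cap's top face when up, 7 mm when pressed. It rides up and down with the cap. Pressed straight down.
- reagent_bottle: Bystander: loose amber glass reagent bottle with a blue cap, 60 mm in diameter, 115 mm high. Origin: centre of its underside.
- tip_box: Bystander: loose box of blue pipette tips, 85 x 115 mm, 71 mm high. Origin: centre of its underside.
- beaker: Bystander: loose empty glass beaker, rim 66 mm in diameter, 85 mm high. Origin: centre of its underside.
- pipette: Bystander: loose hand pipette lying flat, 233 mm long, 24 mm thick. Origin: on its underside about the middle of its length, y along it towards the button.
Not all that is in view belongs to the job. There is more than one size of the canister; the one meant has the size given above.

How it is judged (in metres and radians):
On the way, in this order (a step that is already met when the one before it is completed fails the run):
1. the cap is screwed fully home (within 0.25 rad of its stop) (value of joint cap below 0.25 rad), for 0.2 s.
2. with the cap home, the vent plunger is pressed down to its stop (at least 6.5 of its 8 mm) (value of joint plunger above 0.0065 m and value of joint cap below 0.25 rad), for 0.2 s.
At the end, for the whole second after the job is handed in: The cap is home (within 0.25 rad of its stop) and the vent plunger has sprung back up (within 1.5 mm) (value of joint cap below 0.25 rad and value of joint plunger below 0.0015 m); the robot touches nothing.
It fails at once if a bystander is pushed more than 30 mm away or knocked over (distance of any of reagent_bottle, tip_box, beaker, pipette from where it was at the start of the episode above 0.03 m or angle between any of reagent_bottle, beaker's own z axis and vertical above 0.5 rad).
It also fails if it takes over 67 s, if anything falls off the work surface, if the arm or the gripper's body presses on something with over 40 N, if the wrist force passes 120 N, or if a joint passes its speed limit or range.

### The arm

A 6-joint arm with a two-finger parallel gripper is mounted at the origin on the work surface. World frame = base frame: x ahead of the robot, y to its left, z up, the work surface at z = 0. Lengths are in mm, angles in rad, forces in N, time in s.
With the tool pointing down it reaches from about 300 to 875 mm from the base axis. Payload 4.2 kg.
Tool frame: the origin (TCP) lies midway between the tips of the shut fingers; the grasp point (between the pads) lies 19 mm behind it; z points along the fingers, y is the line along which they close (so a half turn about z gives the same grasp; the last joint's range is limited). The gripper opens to 85 mm and grips with 20 to 120 N. Pads are 22 mm wide; open, the fingers measure 114 mm over their backs; the gripper's body (76 mm by 85 mm) begins 54 mm behind the grasp point. The pads swing forward as they close: fully open they stand 13 mm farther back than shut.
Start: joints at [1.237, 0.32, 1.565, -0, 1.257, -0.02], TCP at [177.49, 546.936, 231.338] pointing down, gripper open.
Joint ranges: [-3.11, 3.11], [-0.84, 2.01], [0.21, 2.61], [-1.34, 4.49], [0.05, 2.63], [-2.56, 2.56]. Speed limits (rad/s): [2.57, 2.57, 3.14, 3.14, 3.14, 3.14].

### API

Orientations are given as a rotation vector (axis times angle).
In Python, from plant import arm gives the robot as it stands.
- The arm moves only by the tool move_arm, never from a script. Its argument "moves" is a list of rows, each a list of 3 entries, a list of its own where there are three numbers: the finger opening in mm, from 0 to 85.4, then the shift along the tool's x, y, z in mm, then the turn, a rotation vector about the tool's x, y, z in degrees. In form: [[grip, [tx, ty, tz], [wx, wy, wz]], ...]. A call has 1 to 8 rows; each row shifts and turns the commanded pose from where the row before left it, along the tool's axes as they then stand; what a row does not reach is not made up. A row lasts 1/8 s, in which the tool goes at most 62.5 mm and 10.7 degrees, less where a joint would pass 70% of its speed; a pose out of reach is approached as far as the arm can. A call with a gripper value outside its range is refused whole. The fingers move at their own pace and stop on an object; "force" is the grip in N (left out, the last holds). Time passes only in rows, so rows that do not move let the fingers close. It gives the time, the measured TCP pose, the force, the opening and the grip force at its end, in the units of the state.
- arm.observe(): the state, without advancing time (a new reading comes with each control period).
- arm.capture(name): name is "side" or "top"; returns a dict with "pixels" (400x640x3 uint8, red, green, blue), "mtx" (3x3 intrinsics, pixels), "R" (3x3) and "t" (3): a world point X has camera coordinates R X + t. Camera axes: x right, y down, z forward; pixel columns grow to the right and rows downward; lengths in mm; the calibration is good to about 2 mm. A picture is of the moment at which its call begins. There is no depth.
- arm.close_job(): hands the job in; it is judged then, once.
The state is a dict: "clock": time; "joints": joint angles; "joint_vel": joint speeds; "effort": joint torques, N m; "ee_pos": TCP position; "tcp_rot": TCP orientation; "force": force on the tool from outside, world axes, zero at the start; "moment": the same for the moment, N m; "finger_gap": opening from 0.0 (shut) to 1.0 (fully open); "gripper_force": force on a finger pad.
Only numpy, scipy, OpenCV 4.12 (cv2) and the standard library are available. Lean on these libraries where they do the work, as an engineer would, in place of code of your own. Each camera call takes 0.05 s, during which the arm holds its last target. There are 200 camera calls.

## Working session

There is one attempt and no reset: what is moved stays moved. The work goes in short steps, Python scripts to look and compute and a tool call to move; the robot and the scene stay as the last step left them, time stands still between calls to the robot, and variables do not carry over. Pictures are saved under pics/ and viewed, at most 10 in all, crops included, and the job is handed in when it is done.

Besides the shell and the picture viewer there is one more tool, called by a JSON object that holds its "op" and its "data", one argument or row to a line. move_arm: Moves the arm, as the interface text tells. Its arguments: {"type":"object","properties":{"moves":{"type":"array"},"force":{"type":"number"}},"required":["moves"]}

```bash
mkdir -p pics; ls; python3 - <<'E'
from plant import arm
import cv2
for n in("side","top"):
    c=arm.capture(n); cv2.imwrite(f"pics/{n}0.png",c["pixels"][:,:,::-1]); print(n,c["mtx"].tolist(),c["R"].tolist(),c["t"].tolist())
print(arm.observe())
E
```

```text
pics
side [[393.4740706930233, 0.0, 320.53920805997114], [0.0, 393.4740706930233, 201.51807650324287], [0.0, 0.0, 1.0]] [[0.9902043031738914, -0.1391919859192747, -0.011001319546163499], [-0.10148825549752517, -0.6633869347002147, -0.7413621981630318], [0.09589354499640433, 0.7352165435604003, -0.6710149492396729]] [-517.0098968377466, 169.37710003836332, 951.6083146590285]
top [[477.26928559045996, 0.0, 319.0571577506482], [0.0, 477.26928559045996, 199.90052755619126], [0.0, 0.0, 1.0]] [[-0.07012496238315526, -0.9975363059425089, -0.0019514039393265354], [-0.9736619313701156, 0.06887181448155963, -0.21734561548518513], [0.2169445391139804, -0.013341345381594424, -0.9760927596555727]] [60.563559020329706, 556.0631269092944, 1493.2846687327683]
{'clock': 0.1, 'joints': array([ 1.23699998e+00,  3.20217438e-01,  1.56556351e+00,  2.51504549e-05,
        1.25737684e+00, -2.00212045e-02]), 'joint_vel': array([-2.64663186e-03, -3.21541342e-03, -2.16144855e-03, -2.13929086e-03,
        1.77113456e-04, -8.31790977e-05]), 'effort': array([ 5.42100843e-04, -4.16414881e+01, -2.34703070e+01,  1.43374050e-04,
        4.89045327e-03, -3.89487013e-05]), 'ee_pos': array([177.33963067, 546.52458306, 230.56985839]), 'tcp_rot': array([-4.90822608e-01, -3.10271063e+00,  2.41329445e-03]), 'force': array([-1.28329509, -0.43032567,  0.04965774]), 'moment': array([-0.03845705,  0.03745453,  0.01507639]), 'gripper_force': 0.0, 'finger_gap': 0.9988952303640178}
```

View pics/side0.png

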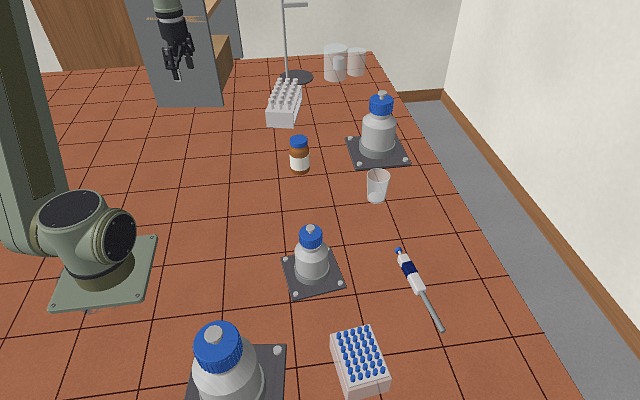

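View pics/top0.png

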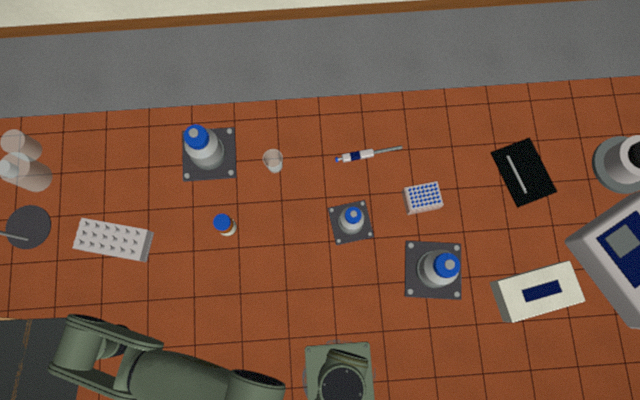

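The two views show three canisters. The small one (side 311,262; top 350,220) has a plate of about 38 px, or roughly 125 mm, so it is the one meant. The two others are larger. I'll zoom in on it to measure.

```bash
python3 - <<'E'
import cv2,numpy as np
a=cv2.imread("pics/side0.png")[215:305,270:355]; b=cv2.imread("pics/top0.png")[195:250,320:380]
a=cv2.resize(a,(400,424),interpolation=cv2.INTER_CUBIC); b=cv2.resize(b,(400,367),interpolation=cv2.INTER_CUBIC)
b=cv2.copyMakeBorder(b,0,424-367,0,0,cv2.BORDER_CONSTANT)
cv2.imwrite("pics/z.png",np.hstack([a,b]))
E
```

```text
(no output)
```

View pics/z.png

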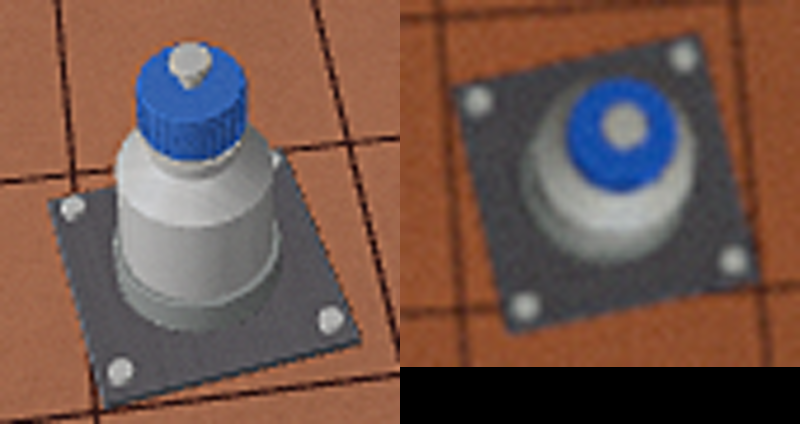

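The crops show the plate corners, the blue cap and the button (side crop 190,54; top crop 226,126 within its panel).

```bash
cat > h.py <<'E'
import numpy as np
from plant import arm
def ray(c,p):
    R,t=np.array(c["R"]),np.array(c["t"]); d=R.T@np.linalg.solve(c["mtx"],[p[0],p[1],1]); return -R.T@t,d
def plane(c,p,z): o,d=ray(c,p); return (o+d*(z-o[2])/d[2])[:2]
def proj(c,X): q=c["mtx"]@(c["R"]@np.array(X)+c["t"]); return q[:2]/q[2]
def tri(L):
    A=np.zeros((3,3));b=np.zeros(3)
    for c,p in L:
        o,d=ray(c,p);d=d/np.linalg.norm(d);M=np.eye(3)-np.outer(d,d);A+=M;b+=M@o
    return np.linalg.solve(A,b)
E
python3 - <<'E'
from h import *
s,t=arm.capture("side"),arm.capture("top")
f=lambda p,k,o:(np.array(p)+.5)/k-.5+o
S=[f(p,4.706,(270,215)) for p in[(50,203),(283,150),(360,338),(104,403)]]
T=[f(p,6.667,(320,195)) for p in[(53,88),(303,35),(358,283),(108,333)]]
for n,c,P in(("s",s,S),("t",t,T)):
    Q=np.array([plane(c,p,8) for p in P]); print(n,Q.round(1).tolist(),Q.mean(0),[np.linalg.norm(Q[i]-Q[i-1]).round(1) for i in range(4)])
bs,bt=f((190,54),4.706,(270,215)),f((226,125),6.667,(320,195))
print("button",tri([(s,bs),(t,bt)]))
for z in(153,157,160): print(z,plane(s,bs,z),plane(t,bt,z))
print(arm.observe()["clock"])
# blue cap centroids refine with bottles: other items
for n,p in(("bottle",(225,228)),("beaker",(273,160)),("tip",(424,197)),("pip",(370,153)),("can2",(437,268)),("can3",(208,153))): print(n,plane(t,p,50))
E
```

```text
s [[418.5, -26.0], [544.5, -7.9], [562.7, -133.2], [436.0, -151.8]] [490.43613521 -79.72809363] [np.float64(127.0), np.float64(127.3), np.float64(126.6), np.float64(128.0)]
t [[541.7, -5.9], [560.1, -134.0], [432.4, -149.8], [416.3, -23.9]] [487.63315301 -78.39331957] [np.float64(126.7), np.float64(129.4), np.float64(128.7), np.float64(126.9)]
button [489.19500615 -78.14357457 160.79442224]
153 [491.0664368  -70.24592637] [489.45122317 -78.89741652]
157 [490.71505199 -74.13736096] [488.69994905 -78.55807736]
160 [490.45151339 -77.0559369 ] [488.13649346 -78.303573  ]
0.2
bottle [489.90031238 331.67088335]
beaker [708.667922  165.1956265]
tip [ 546.85658168 -323.32852998]
pip [ 710.13656125 -160.58184652]
can2 [ 313.77082637 -337.26176837]
can3 [748.60241684 381.63647263]
```

{"op": "move_arm", "data": {
  "moves": [
    [85,[-41,-42,0],[0,0,0]],
    [85,[-41,-42,0],[0,0,0]],
    [85,[-41,-42,0],[0,0,0]],
    [85,[-41,-42,0],[0,0,0]],
    [85,[-41,-42,0],[0,0,0]],
    [85,[-41,-42,0],[0,0,0]],
    [85,[-41,-42,0],[0,0,0]],
    [85,[-41,-42,0],[0,0,0]]
  ]
}}

```text
clock: 1.2
ee_pos: [386.3, 124.4, 231.5]
tcp_rot: [0.49, 3.102, 0.001]
force: [0.7, -0.9, -0.2]
finger_gap: 0.995
gripper_force: 0.0
```

```bash
python3 -c "
from h import *
o=arm.observe();print(o['clock'],o['joints'].round(3),o['ee_pos'].round(1),o['tcp_rot'].round(3))"
```

```text
1.2 [ 0.283  0.049  1.911  0.     1.18  -0.974] [386.3 124.4 231.5] [4.900e-01 3.102e+00 1.000e-03]
```

{"op": "move_arm", "data": {
  "moves": [
    [85,[-40,-40.5,0],[0,0,0]],
    [85,[-40,-40.5,0],[0,0,0]],
    [85,[-40,-40.5,0],[0,0,0]],
    [85,[-40,-40.5,0],[0,0,0]],
    [85,[0,0,0],[0,0,-10.5]],
    [85,[0,0,0],[0,0,-10.5]],
    [85,[0,0,0],[0,0,-10.5]],
    [85,[0,0,0],[0,0,-10.5]]
  ]
}}

```text
clock: 2.2
ee_pos: [487.8, -77.5, 231.1]
tcp_rot: [0.663, -3.07, -0.0]
force: [0.3, 0.6, -0.1]
finger_gap: 0.996
gripper_force: 0.0
```

{"op": "move_arm", "data": {
  "moves": [
    [85,[0,0,0],[0,0,-10]],
    [85,[0,0,0],[0,0,0]],
    [85,[0,0,0],[0,0,0]]
  ]
}}

```text
clock: 2.58
ee_pos: [487.9, -77.4, 231.2]
tcp_rot: [0.915, -3.005, -0.0]
force: [-0.9, 0.1, -0.8]
finger_gap: 0.996
gripper_force: 0.0
```

```bash
python3 - <<'E'
from h import *
from scipy.spatial.transform import Rotation as Ro
o=arm.observe();print(o['clock'],o['joints'].round(3),o['ee_pos'].round(1),o['tcp_rot'].round(3),o['force'])
R=Ro.from_rotvec(o['tcp_rot']).as_matrix();print(R.round(3),R.T@(np.array([489.2,-78.8,231])-o['ee_pos']))
import cv2
s,t=arm.capture("side"),arm.capture("top")
P=np.hstack([cv2.resize(s["pixels"][150:310,250:370],(390,520)),cv2.resize(t["pixels"][170:260,300:390],(400,520))])
cv2.imwrite("pics/a.png",P[:,:,::-1])
E
```

```text
2.575 [-0.181  0.192  1.742  0.     1.208 -2.343] [487.9 -77.4 231.2] [ 0.915 -3.005 -0.   ] [-0.92947164  0.12648892 -0.76405416]
[[-0.83  -0.557 -0.   ]
 [-0.557  0.83   0.   ]
 [ 0.     0.    -1.   ]] [-0.29791435 -1.93847384  0.21739269]
```

View pics/a.png

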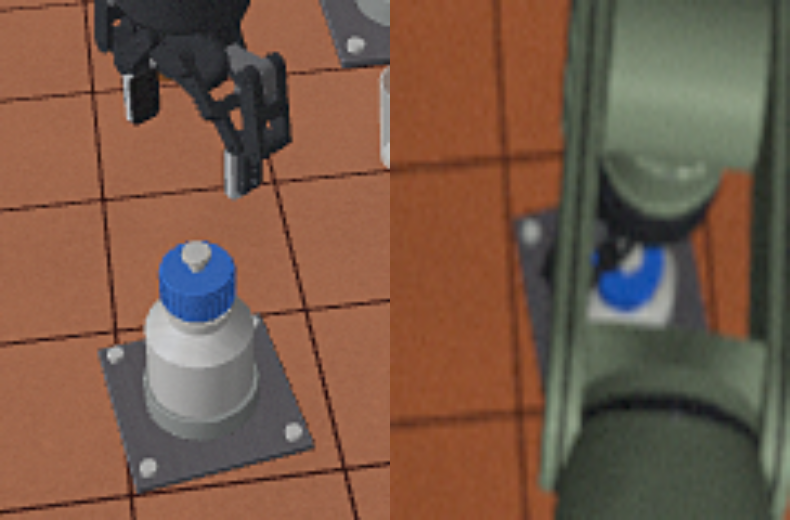

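The gripper is centred over the cap to within about 2 mm. I'll correct that and descend.

{"op": "move_arm", "data": {
  "moves": [
    [85,[0,-1.9,30],[0,0,0]],
    [85,[0,0,30],[0,0,0]],
    [85,[0,0,30],[0,0,0]],
    [85,[0,0,20],[0,0,0]],
    [85,[0,0,13],[0,0,0]],
    [85,[0,0,0],[0,0,0]]
  ]
}}

```text
clock: 3.42
ee_pos: [488.6, -78.9, 107.7]
tcp_rot: [0.918, -3.003, -0.001]
force: [-0.4, -0.2, 0.6]
finger_gap: 0.99
gripper_force: 0.0
```

{"op": "move_arm", "data": {
  "force": 40,
  "moves": [
    [40,[0,0,0],[0,0,0]],
    [40,[0,0,0],[0,0,0]],
    [40,[0,0,0],[0,0,0]],
    [40,[0,0,0],[0,0,0]],
    [40,[0,0,0],[0,0,0]],
    [40,[0,0,0],[0,0,0]]
  ]
}}

```text
clock: 4.18
ee_pos: [488.0, -77.0, 109.6]
tcp_rot: [0.917, -3.005, -0.006]
force: [-4.6, 6.8, 8.2]
finger_gap: 0.577
gripper_force: 39.9
```

{"op": "move_arm", "data": {
  "moves": [
    [40,[0,2,-2],[0,0,0]],
    [40,[0,0,0],[0,0,0]],
    [40,[0,0,0.1],[0,0,5]],
    [40,[0,0,0.1],[0,0,10]],
    [40,[0,0,0.2],[0,0,10]],
    [40,[0,0,0],[0,0,0]]
  ]
}}

```text
clock: 4.92
ee_pos: [487.8, -76.7, 109.6]
tcp_rot: [0.249, -3.131, -0.003]
force: [1.1, 5.0, -5.3]
finger_gap: 0.574
gripper_force: 44.3
```

```bash
python3 -c "
from h import *
o=arm.observe();print(o['clock'],o['joints'].round(3),o['ee_pos'].round(1),o['force'].round(1),o['moment'].round(2),o['finger_gap'],o['gripper_force'])"
```

```text
4.925 [-0.18   0.31   1.923  0.002  0.91  -1.911] [487.8 -76.7 109.6] [ 1.1  5.  -5.3] [ 0.84 -0.15 -0.06] 0.5738049252602151 44.320083260536194
```

{"op": "move_arm", "data": {
  "moves": [
    [40,[0,1,0.5],[0,0,10.5]],
    [40,[0,0,0.2],[0,0,10.5]],
    [40,[0,0,0.2],[0,0,10.5]],
    [40,[0,0,0.2],[0,0,10.5]],
    [40,[0,0,0.2],[0,0,10.5]],
    [40,[0,0,0.2],[0,0,10.5]],
    [40,[0,0,0.2],[0,0,10.5]],
    [40,[0,0,0.2],[0,0,10.5]]
  ]
}}

```text
clock: 5.92
ee_pos: [488.4, -75.8, 108.2]
tcp_rot: [1.915, 2.489, 0.003]
force: [2.7, 5.0, -3.7]
finger_gap: 0.574
gripper_force: 44.3
```

```bash
cat > o.py <<'E'
from h import *
o=arm.observe();print(o['clock'],o['joints'].round(3),o['ee_pos'].round(1),o['tcp_rot'].round(3),o['force'].round(1),o['moment'].round(2),o['finger_gap'],o['gripper_force'])
E
python3 o.py
```

```text
5.925 [-0.178  0.311  1.925  0.002  0.904 -0.438] [488.4 -75.8 108.2] [1.915 2.489 0.003] [ 2.7  5.  -3.7] [ 0.87 -0.41  0.08] 0.5737438305368162 44.318801164627075
```

{"op": "move_arm", "data": {
  "moves": [
    [40,[0,0,0.3],[0,0,10.5]],
    [40,[0,0,0.2],[0,0,10.5]],
    [40,[0,0,0.2],[0,0,10.5]],
    [40,[0,0,0.2],[0,0,10.5]],
    [40,[0,0,0.2],[0,0,10.5]],
    [40,[0,0,0.2],[0,0,10.5]],
    [40,[0,0,0.2],[0,0,10.5]],
    [40,[0,0,0.2],[0,0,10.5]]
  ]
}}

```text
clock: 6.92
ee_pos: [489.3, -76.4, 106.8]
tcp_rot: [3.089, 0.569, 0.005]
force: [3.3, 3.6, -3.2]
finger_gap: 0.574
gripper_force: 44.2
```

```bash
python3 o.py
```

```text
6.925 [-1.780e-01  3.130e-01  1.926e+00  1.000e-03  8.990e-01  1.028e+00] [489.3 -76.4 106.8] [3.089 0.569 0.005] [ 3.3  3.6 -3.2] [ 0.45 -0.52  0.09] 0.5739941348460341 44.236968755722046
```

{"op": "move_arm", "data": {
  "moves": [
    [40,[0,0,0.2],[0,0,10]],
    [40,[0,0,0.2],[0,0,10]],
    [40,[0,0,0.2],[0,0,10]],
    [40,[0,0,0.2],[0,0,10]],
    [40,[0,0,0.1],[0,0,5]],
    [40,[0,0,0],[0,0,0]]
  ]
}}

```text
clock: 7.68
ee_pos: [489.2, -76.9, 106.0]
tcp_rot: [3.074, -0.647, 0.006]
force: [4.2, 0.8, -2.7]
finger_gap: 0.571
gripper_force: 44.5
```

```bash
python3 o.py
```

```text
7.675 [-1.790e-01  3.140e-01  1.927e+00 -1.000e-03  8.970e-01  1.808e+00] [489.2 -76.9 106. ] [ 3.074 -0.647  0.006] [ 4.2  0.8 -2.7] [-0.03 -0.52 -0.11] 0.5706387752785366 44.4847708940506
```

{"op": "move_arm", "data": {
  "moves": [
    [40,[0,0,0.2],[0,0,10]],
    [40,[0,0,0.2],[0,0,10]],
    [40,[0,0,0.2],[0,0,10]],
    [40,[0,0,0.1],[0,0,5]],
    [40,[0,0,0],[0,0,0]]
  ]
}}

```text
clock: 8.3
ee_pos: [488.9, -77.2, 105.4]
tcp_rot: [2.737, -1.541, 0.005]
force: [3.1, -1.3, -1.2]
finger_gap: 0.575
gripper_force: 44.6
```

```bash
python3 o.py
```

```text
8.3 [-1.790e-01  3.150e-01  1.928e+00 -1.000e-03  8.960e-01  2.418e+00] [488.9 -77.2 105.4] [ 2.737 -1.541  0.005] [ 3.1 -1.3 -1.2] [-0.33 -0.41 -0.11] 0.5745527302550419 44.63940382003784
```

{"op": "move_arm", "data": {
  "moves": [
    [85,[0,0,0],[0,0,0]],
    [85,[0,0,0],[0,0,0]],
    [85,[0,0,0],[0,0,0]],
    [85,[0,0,0],[0,0,-10.5]],
    [85,[0,0,0],[0,0,-10.5]],
    [85,[0,0,0],[0,0,-10.5]],
    [85,[0,0,0],[0,0,-10.5]],
    [85,[0,0,0],[0,0,-10.5]]
  ]
}}

```text
clock: 9.3
ee_pos: [487.5, -76.2, 104.6]
tcp_rot: [-3.137, 0.167, 0.001]
force: [-0.0, -0.4, 1.4]
finger_gap: 0.993
gripper_force: 0.0
```

{"op": "move_arm", "data": {
  "moves": [
    [85,[0,0,0],[0,0,-10.5]],
    [85,[0,0,0],[0,0,-10.5]],
    [85,[0,0,0],[0,0,-10.5]],
    [85,[0,0,0],[0,0,-10.5]],
    [85,[0,0,0],[0,0,-10.5]],
    [85,[0,0,0],[0,0,-10.5]],
    [85,[0,0,0],[0,0,-10.5]],
    [85,[0,0,0],[0,0,-10.5]]
  ]
}}

```text
clock: 10.3
ee_pos: [487.4, -76.2, 104.6]
tcp_rot: [-2.443, -1.975, 0.001]
force: [0.5, 1.2, 0.1]
finger_gap: 0.996
gripper_force: 0.0
```

{"op": "move_arm", "data": {
  "moves": [
    [85,[0,0,0],[0,0,-10.5]],
    [85,[0,0,0],[0,0,-10.5]],
    [85,[0,0,0],[0,0,-10.5]],
    [85,[0,0,0],[0,0,-10.5]],
    [85,[0,0,0],[0,0,-10.5]],
    [85,[0,0,0],[0,0,0]]
  ]
}}

```text
clock: 11.05
ee_pos: [487.5, -76.2, 104.6]
tcp_rot: [-1.329, -2.846, 0.0]
force: [0.6, 0.9, -0.1]
finger_gap: 0.996
gripper_force: 0.0
```

```bash
python3 o.py
```

```text
11.05 [-0.178  0.315  1.93   0.     0.897 -0.875] [487.5 -76.2 104.6] [-1.329 -2.846  0.   ] [ 0.6  0.9 -0.1] [-0.04  0.01  0.02] 0.9960573329866715 0.0
```

{"op": "move_arm", "data": {
  "moves": [
    [85,[-1.8,0.3,-1],[0,0,0]],
    [40,[0,0,0],[0,0,0]],
    [40,[0,0,0],[0,0,0]],
    [40,[0,0,0],[0,0,0]],
    [40,[0,0,0],[0,0,0]],
    [40,[0,0,0],[0,0,0]],
    [40,[0,0,0],[0,0,0]]
  ]
}}

```text
clock: 11.92
ee_pos: [489.3, -77.4, 105.9]
tcp_rot: [1.327, 2.847, 0.001]
force: [0.2, 1.3, 4.6]
finger_gap: 0.572
gripper_force: 41.0
```

```bash
python3 o.py
```

```text
11.925 [-0.18   0.316  1.925  0.     0.901 -0.879] [489.3 -77.4 105.9] [1.327e+00 2.847e+00 1.000e-03] [0.2 1.3 4.6] [ 0.2   0.07 -0.02] 0.5722923405703735 40.99693179130554
```

{"op": "move_arm", "data": {
  "moves": [
    [40,[0,0,0.2],[0,0,10]],
    [40,[0,0,0.2],[0,0,10]],
    [40,[0,0,0.2],[0,0,10]],
    [40,[0,0,0.2],[0,0,10]],
    [40,[0,0,0],[0,0,0]]
  ]
}}

```text
clock: 12.55
ee_pos: [488.6, -77.6, 105.2]
tcp_rot: [-2.222, -2.22, 0.001]
force: [-2.8, 0.5, 6.1]
finger_gap: 0.572
gripper_force: 41.2
```

```bash
python3 o.py
```

```text
12.55 [-0.181  0.316  1.926 -0.     0.9   -0.18 ] [488.6 -77.6 105.2] [-2.222e+00 -2.220e+00  1.000e-03] [-2.8  0.5  6.1] [ 0.06  0.36 -0.08] 0.5715242297216359 41.246801018714905
```

{"op": "move_arm", "data": {
  "moves": [
    [40,[0,0,0.1],[0,0,10]],
    [40,[0,0,0.1],[0,0,10]],
    [40,[0,0,0.1],[0,0,10]],
    [40,[0,0,0],[0,0,0]]
  ]
}}

```text
clock: 13.05
ee_pos: [487.7, -78.0, 104.6]
tcp_rot: [2.717, 1.578, -0.006]
force: [-2.7, -0.9, 7.1]
finger_gap: 0.573
gripper_force: 41.7
```

```bash
python3 o.py
```

```text
13.05 [-0.18   0.317  1.927 -0.003  0.9    0.34 ] [487.7 -78.  104.6] [ 2.717  1.578 -0.006] [-2.7 -0.9  7.1] [-0.03  0.56  1.23] 0.5729117529927565 41.66037976741791
```

{"op": "move_arm", "data": {
  "moves": [
    [40,[0,0,0.1],[0,0,10]],
    [40,[0,0,0.1],[0,0,10]],
    [40,[0,0,0],[0,0,0]]
  ]
}}

```text
clock: 13.42
ee_pos: [487.0, -77.9, 104.2]
tcp_rot: [2.949, 1.082, -0.008]
force: [-4.9, -1.0, 5.5]
finger_gap: 0.576
gripper_force: 42.2
```

```bash
python3 o.py
```

```text
13.425 [-0.18   0.317  1.928 -0.003  0.901  0.689] [487.  -77.9 104.2] [ 2.949  1.082 -0.008] [-4.9 -1.   5.5] [-0.08  0.74  1.25] 0.5760782979567223 42.16354429721832
```

The torque has levelled off at 1.24 N m and the grip is slipping, so the cap is at its stop. I'll release, lift and shut the fingers.

{"op": "move_arm", "data": {
  "moves": [
    [85,[0,0,0],[0,0,0]],
    [85,[0,0,0],[0,0,0]],
    [85,[0,0,0],[0,0,0]],
    [85,[0,0,-20],[0,0,0]],
    [85,[0,0,-30],[0,0,0]],
    [85,[0,0,-30],[0,0,0]],
    [0,[0,0,0],[0,0,0]],
    [0,[0,0,0],[0,0,0]]
  ]
}}

```text
clock: 14.42
ee_pos: [488.5, -77.4, 183.5]
tcp_rot: [-2.951, -1.075, 0.002]
force: [0.4, 0.8, -0.3]
finger_gap: 0.599
gripper_force: 0.0
```

{"op": "move_arm", "data": {
  "moves": [
    [0,[0,0,0],[0,0,0]],
    [0,[0,0,0],[0,0,0]],
    [0,[0,0,0],[0,0,0]],
    [0,[0,0,0],[0,0,0]]
  ]
}}

```text
clock: 14.92
ee_pos: [489.1, -77.5, 184.2]
tcp_rot: [-2.952, -1.075, 0.0]
force: [0.1, 0.4, -0.7]
finger_gap: -0.001
gripper_force: 0.0
```

```bash
python3 o.py; python3 - <<'E'
from h import *
from scipy.spatial.transform import Rotation as Ro
o=arm.observe();R=Ro.from_rotvec(o['tcp_rot']).as_matrix();print(R.T@(np.array([488.7,-77.4,157])-o['ee_pos']))
import cv2
s=arm.capture("side")
cv2.imwrite("pics/b.png",cv2.resize(s["pixels"][150:310,250:370],(450,600))[:,:,::-1])
E
```

```text
14.925 [-0.18   0.232  1.815  0.     1.094  0.692] [489.1 -77.5 184.2] [-2.952 -1.075  0.   ] [ 0.1  0.4 -0.7] [ 0.03  0.01 -0.06] -0.0005319552157939814 0.0
[-0.24061843 -0.29398396 27.2150192 ]
```

View pics/b.png

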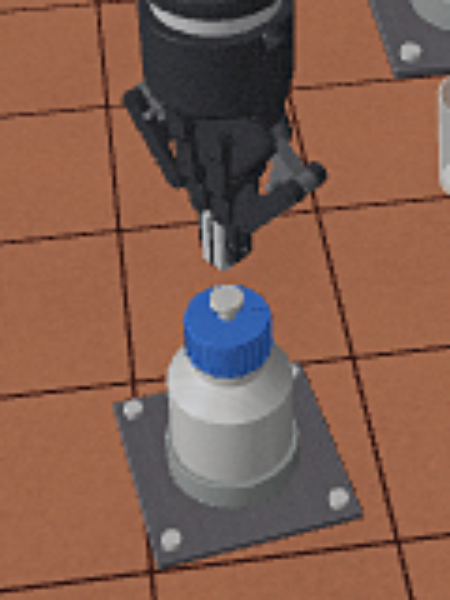

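The picture shows the cap seated on the neck, with the shut fingertips (220,265) just above the button (226,298). Next I press.

{"op": "move_arm", "data": {
  "moves": [
    [0,[0,0,27],[0,0,0]],
    [0,[0,0,6],[0,0,0]],
    [0,[0,0,5],[0,0,0]],
    [0,[0,0,3],[0,0,0]],
    [0,[0,0,0],[0,0,0]]
  ]
}}

```text
clock: 15.6
ee_pos: [488.6, -77.4, 144.8]
tcp_rot: [-2.952, -1.075, 0.001]
force: [-5.0, 1.2, 9.1]
finger_gap: -0.005
gripper_force: 4.6
```

```bash
python3 o.py
```

```text
15.6 [-0.18   0.271  1.874  0.     0.997  0.692] [488.6 -77.4 144.8] [-2.952e+00 -1.075e+00  1.000e-03] [-5.   1.2  9.1] [ 0.18  0.93 -0.01] -0.004908002642109801 4.580801282718312
```

{"op": "move_arm", "data": {
  "moves": [
    [0,[0,0,1],[0,0,0]],
    [0,[0,0,0],[0,0,0]],
    [0,[0,0,0],[0,0,0]],
    [0,[0,0,0],[0,0,0]]
  ]
}}

```text
clock: 16.1
ee_pos: [488.7, -77.4, 144.6]
tcp_rot: [2.952, 1.075, 0.001]
force: [-6.5, 0.7, 13.3]
finger_gap: -0.001
gripper_force: 7.1
```

```bash
python3 o.py
```

```text
16.1 [-0.18   0.271  1.875  0.     0.996  0.692] [488.7 -77.4 144.6] [2.952e+00 1.075e+00 1.000e-03] [-6.5  0.7 13.3] [0.25 1.18 0.02] -0.0013902854518950646 7.1030280366539955
```

{"op": "move_arm", "data": {
  "moves": [
    [0,[0,0,-5],[0,0,0]],
    [0,[0,0,-10],[0,0,0]],
    [0,[0,0,-40],[0,0,0]],
    [0,[0,0,-40],[0,0,0]],
    [0,[0,0,0],[0,0,0]],
    [0,[0,0,0],[0,0,0]]
  ]
}}

```text
clock: 16.85
ee_pos: [489.1, -77.5, 237.0]
tcp_rot: [-2.952, -1.075, -0.0]
force: [-0.3, 0.1, 0.1]
finger_gap: -0.004
gripper_force: 0.0
```

```bash
python3 o.py; python3 - <<'E'
from h import *
import cv2
s=arm.capture("side")
cv2.imwrite("pics/c.png",cv2.resize(s["pixels"][200:310,260:360],(545,600))[:,:,::-1])
E
```

```text
16.85 [-0.18   0.19   1.729  0.     1.222  0.692] [489.1 -77.5 237. ] [-2.952 -1.075 -0.   ] [-0.3  0.1  0.1] [-0.04  0.04 -0.05] -0.003642713301989793 0.0
```

View pics/c.png

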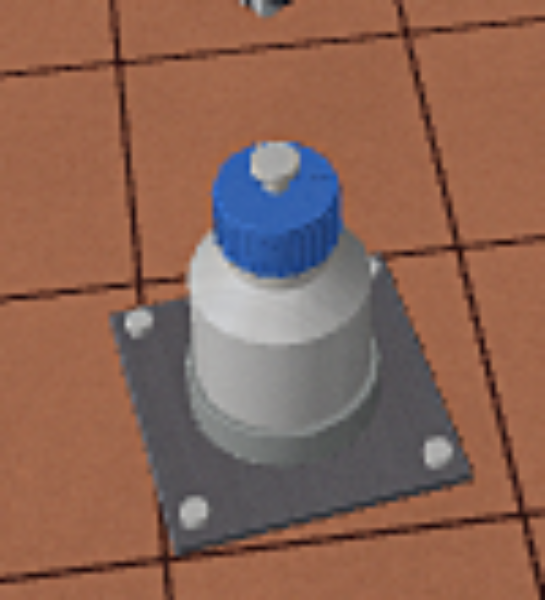

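The cap is seated, the button is back up (275,162), and the gripper is well clear.

```bash
python3 -c "
from plant import arm
print(arm.close_job())"
```

```text
the job is handed in; nothing more can be done
None
```

The cap is screwed home against its stop, the vent plunger was held at its stop for about half a second and sprang back, and the job was handed in at about 17 s; no verdict came back.

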